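# Put the crispbread away in the sprung bread bin

### The job

Put the red crispbread pack away in the bread bin, beside the tin that already stands in there: draw down the bin's sprung front, keep it held down while you carry the pack in past it, and lay the pack flat on the bin's floor without forcing it, so that the front springs fully shut again behind it. Leave the tin and everything else on the worktop standing where it is.

Things in the scene. Friction and masses are not known exactly. Their poses are not given: they have to be found in the camera images.
- pack: Crispbread pack: a rigid red carton with a white paper band, 170 long (its x) x 60 wide (its y) x 44 mm high (its z), about 0.3 kg, lying flat on the worktop to the robot's right. Its origin is the centre of its underside; both ends are alike.
- bin: Bread bin fixed to the worktop, slanting front towards the robot (its -x): 260 deep (x), 450 wide (y), 173 mm high. Wooden base 30 mm thick (its top is the inner floor), cheeks 14 mm thick, clear top 8 mm thick (underside 135 mm above the inner floor) whose front edge lies 58 mm behind the hinge line, clear back 8 mm thick. Inside 422 wide, 252 mm deep. Origin: centre of its underside.
- mouth (a point): Middle of the front edge of the bin's inner floor, on the hinge line of the front flap. Axes as the bin's: x into the bin, y to its left seen from the robot, z up. The inner floor lies at z = 0, behind x = 0.
- flap (a joint): Angle of the bin's clear front flap (rad): 0 shut, its top leaning 0.35 into the bin; grows as its top comes towards the robot and down: 0.35 upright, 1.92 level, 1.95 stop. Hinged along y through point mouth; 446 wide, 175.5 mm hinge to top; inner face smooth, flush with the inner floor when level. A damped spring always pulls it shut (0.25 to 0.35 N m net, 1.5 to 2 N at the rail).
- rail (a point): Middle of the top edge of the flap's wooden grip rail, at its inner face. The rail is 446 long, 16 thick (from the inner face towards the robot), 34 mm high. With the flap shut it stands 22 mm proud of the bin's top, so something can be lowered onto the top behind it to draw it forward.
- tin: Round green tin with a green lid, 78 diameter x 116 mm high, 0.6 kg, standing loose on the bin's inner floor, left, right or in the middle; on one side of it at least there is room for the pack, endways on, and the gripper. Origin: centre of its underside.
- pasta_jar: Bystander: amber glass jar with brass lid, 92 diameter x 160 mm, standing on the worktop. Origin: centre of its underside.
- rice_jar: Bystander: glass jar with wooden lid, 84 diameter x 140 mm. Origin: centre of its underside.
- oat_carton: Bystander: upright yellow carton, 55 x 100 x 170 mm high. Origin: centre of its underside.
- sugar_bowl: Bystander: white lidded sugar bowl, 100 diameter x 104 mm. Origin: centre of its underside.
- cup: Bystander: terracotta cup, 82 diameter x 90 mm. Origin: centre of its underside.
- spatula: Bystander: wooden spatula, 240 mm long, lying on the worktop.
There are look-alikes about, which are no part of the job. Of the things that look like the pack, take the one that is nearest to the robot's base at the start.

How it is judged (in metres and radians):
On the way, in this order (a step that is already met when the one before it is completed fails the run):
1. the flap is drawn well open (value of joint flap above 0.6 rad), for 0.1 s.
2. the pack is carried into the bin while the flap is held open (x of pack in the frame of mouth above 0.03 m and z of pack in the frame of mouth below 0.1 m and value of joint flap above 0.25 rad), for 0.1 s.
At the end, for the whole second after the job is handed in: The pack lies flat (within 3 degrees) and still on the inner floor of the bin, wholly inside it, the flap is fully shut behind it (joint below 0.04 rad), and the tin stands upright within 20 mm of where it stood (x of pack in the frame of mouth between 0.03 and 0.23 m and y of pack in the frame of mouth between -0.2 and 0.2 m and z of pack in the frame of mouth between -0.005 and 0.008 m and angle between each of pack, tin's own z axis and vertical below 0.06 rad and linear speed of pack below 0.01 m/s and value of joint flap below 0.04 rad and distance of tin from where it was at the start of the episode below 0.02 m); the robot touches nothing.
It fails at once if the tin in the bin is pushed about or tipped (distance of tin from where it was at the start of the episode above 0.03 m or angle between tin's own z axis and vertical above 0.3 rad).
It fails at once if the pack is forced: pressed against the bin or its flap with more than 60 N (contact force between pack and bin above 60 N).
It fails at once if a bystander is disturbed (moved more than 40 mm) (distance of any of pasta_jar, rice_jar, oat_carton, sugar_bowl, cup, spatula from where it was at the start of the episode above 0.04 m).
It also fails if it takes over 58 s, if anything falls off the work surface, if the arm or the gripper's body presses on something with over 40 N, if the wrist force passes 120 N, or if a joint passes its speed limit or range.

### The arm

A 6-joint arm with a two-finger parallel gripper is mounted at the origin on the work surface. World frame = base frame: x ahead of the robot, y to its left, z up, the work surface at z = 0. Lengths are in mm, angles in rad, forces in N, time in s.
With the tool pointing down it reaches from about 250 to 775 mm from the base axis. Payload 8.9 kg.
Tool frame: the origin (TCP) lies midway between the tips of the shut fingers; the grasp point (between the pads) lies 19 mm behind it (r.grip_point_offset is the distance from the TCP to the grasp point, in mm); z points along the fingers, y is the line along which they close (so a half turn about z gives the same grasp; the last joint's range is limited). The gripper opens to 85 mm and grips with 20 to 120 N. Pads are 22 mm wide; open, the fingers measure 114 mm over their backs; the gripper's body (76 mm by 85 mm) begins 54 mm behind the grasp point. The pads swing forward as they close: fully open they stand 13 mm farther back than shut.
Start: joints at [1.143, 0.291, -0.153, 1.127, 0, 1.431], TCP at [149.515, 503.258, 231.305] pointing down, gripper open.
Joint ranges: [-2.52, 2.52], [-0.91, 1.74], [-1.3, 1.37], [-1.96, 2.02], [-1.52, 1.47], [-3.14, 3.14]. Speed limits (rad/s): [2.22, 2.22, 2.79, 3.14, 3.14, 3.14].

### API

Orientations are given as a unit quaternion [w, x, y, z].
In Python, from station import read_state, imaging, job, r gives the robot as it stands.
- The arm moves only by the shell command python3 -m crank 'ROWS' [FORCE]. ROWS is a JSON object whose one key "steps" holds a list of rows, each an object of numbers: "x", "y", "z": the shift along the tool's x, y, z in units of 50 mm (1.0 is 50 mm); "wx", "wy", "wz": the turn, a rotation vector about the tool's x, y, z in units of 6 degrees (1.0 is 6 degrees); "gripper": the opening, from 0 (shut) to 1 (fully open). A call has 1 to 8 rows; each row shifts and turns the commanded pose from where the row before left it, along the tool's axes as they then stand; what a row does not reach is not made up. A row lasts 1/10 s, in which the tool goes at most 50 mm and 8.59 degrees, less where a joint would pass 70% of its speed; a pose out of reach is approached as far as the arm can. A call is refused whole if a number of a shift passes 1 or a number of a turn 1, either way. A call with a gripper value outside its range is refused whole. The fingers move at their own pace and stop on an object; FORCE is the grip in N (left out, the last holds). Time passes only in rows, so rows that do not move let the fingers close. It gives the time, the measured TCP pose, the force, the opening and the grip force at its end, in the units of the state.
- read_state(): the state, without advancing time (a new reading comes with each control period).
- imaging.camera(name): name is "side" or "top" or "wrist"; returns a dict with "pixels" (480x640x3 uint8, red, green, blue), "K" (3x3 intrinsics, pixels), "origin" and "rotation" of the camera in the world; the wrist camera has in their place "mount" (4x4, takes a point from camera to tool coordinates, whose origin is the TCP and whose axes are the flange's). Camera axes: x right, y up, looking along -z (the intrinsics and any distortion apply to the point x, -y, -z); pixel columns grow to the right and rows downward; lengths in mm; the calibration is good to about 2 mm. The wrist camera is an equidistant fisheye: a pixel r from the principal point sees the ray r / f radians off the axis. A picture is of the moment at which its call begins: read the wrist's pose just before it. There is no depth.
- job.hand_in(): hands the job in; it is judged then, once.
The state is a dict: "clock": time; "joint_pos": joint angles; "qd": joint speeds; "joint_torque": joint torques, N m; "tool_pos": TCP position; "ee_rot": TCP orientation; "contact_force": force on the tool from outside, world axes, zero at the start; "moment": the same for the moment, N m; "gripper_width": finger opening in mm; "grip_force": force on a finger pad.
Only numpy, scipy, OpenCV 4.12 (cv2) and the standard library are available. Lean on these libraries where they do the work, as an engineer would, in place of code of your own. Each camera call takes 0.05 s, during which the arm holds its last target. There are 200 camera calls.

## Working session

There is one attempt and no reset: what is moved stays moved. The work goes in short steps, Python scripts to look and compute and a shell command to move; the robot and the scene stay as the last step left them, time stands still between calls to the robot, and variables do not carry over. Pictures are saved under pics/ and viewed, at most 10 in all, crops included, and the job is handed in when it is done.

```bash
ls; mkdir -p pics; python3 - <<'E'
from station import read_state, imaging, job, r
import cv2,numpy as np
s=read_state();print(s)
for n in ("side","top"):
    c=imaging.camera(n);cv2.imwrite(f"pics/{n}0.png",c["pixels"][:,:,::-1]);print(n,{k:np.round(v,4).tolist() for k,v in c.items() if k!="pixels"})
E
```

```text
pics
{'clock': 0.0, 'joint_pos': array([ 1.14268782e+00,  2.91322321e-01, -1.54101304e-01,  1.12670180e+00,
       -1.45011608e-05,  1.43150249e+00]), 'qd': array([-0.00193022, -0.00167369,  0.00022606, -0.00105201,  0.00050244,
       -0.00060084]), 'joint_torque': array([-2.22078612e-03, -5.37142861e+01,  3.31365430e+01,  1.58848678e-02,
       -2.75159055e-04, -2.44204593e-06]), 'tool_pos': array([149.34621577, 502.86170563, 230.7198039 ]), 'ee_rot': array([-1.79053061e-04,  1.43905921e-01,  9.89591150e-01, -6.40011718e-04]), 'contact_force': array([0.58658961, 0.28105836, 0.56804892]), 'moment': array([0.03497705, 0.01079094, 0.05002471]), 'grip_force': 0.0, 'gripper_width': 85.51699330658558}
side {'K': [[582.0095, 0.0, 321.1926], [0.0, 582.0095, 234.6049], [0.0, 0.0, 1.0]], 'origin': [42.1479, -313.5042, 1953.8766], 'rotation': [0.8641, 0.1355, -0.078, -0.4784]}
top {'K': [[464.3286, 0.0, 323.0727], [0.0, 464.3286, 239.1598], [0.0, 0.0, 1.0]], 'origin': [392.0635, -34.4185, 1816.4076], 'rotation': [0.7097, 0.0385, -0.0246, -0.7031]}
```

View pics/top0.png

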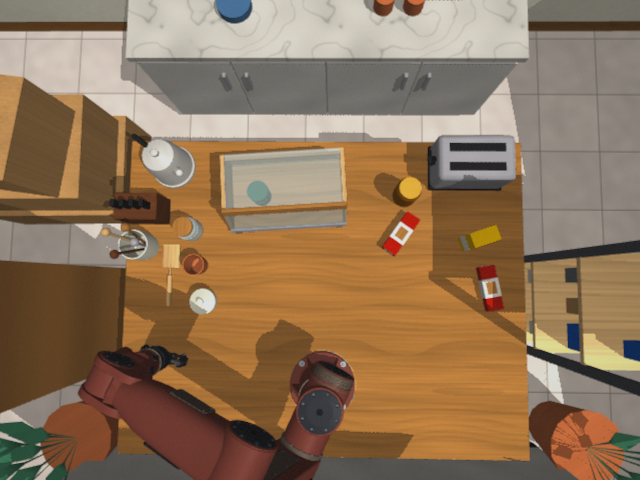

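View pics/side0.png

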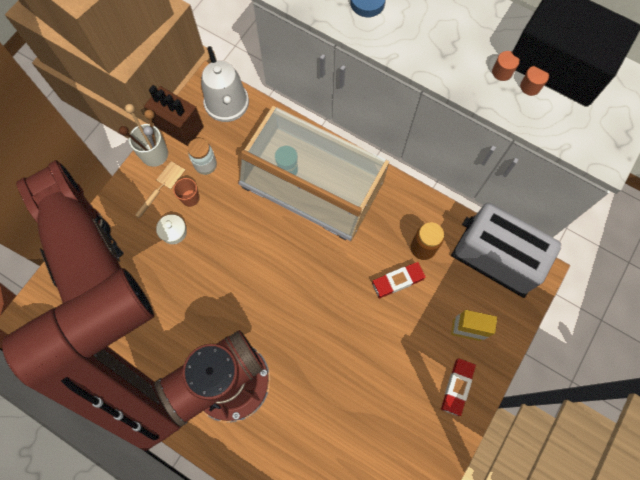

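The top view shows the two candidate red packs, A at (402,234) and B at (490,288). The bin spans (220–347, 150–230), with the tin to its left at (259,192). The side view shows pack A at (399,279) and pack B at (459,387). Next I'll measure both distances to the base and look at enlarged crops.

```bash
cat > h.py <<'E'
import numpy as np,cv2
from scipy.spatial.transform import Rotation as R
from station import read_state, imaging, job, r
CAL={}
def cal(n):
    if n not in CAL:
        K={"side":(582.0095,321.1926,234.6049),"top":(464.3286,323.0727,239.1598)}[n]
        o={"side":[42.1479,-313.5042,1953.8766],"top":[392.0635,-34.4185,1816.4076]}[n]
        q={"side":[0.8641,0.1355,-0.078,-0.4784],"top":[0.7097,0.0385,-0.0246,-0.7031]}[n]
        CAL[n]=(K,np.array(o),R.from_quat(q,scalar_first=True))
    return CAL[n]
def plane(n,u,v,z):
    (f,cx,cy),o,q=cal(n)
    d=q.apply([(u-cx)/f,-(v-cy)/f,-1]);return o+d*(z-o[2])/d[2]
def proj(n,p):
    (f,cx,cy),o,q=cal(n)
    c=q.inv().apply(np.array(p,float)-o);return np.array([cx-f*c[...,0]/c[...,2],cy+f*c[...,1]/c[...,2]]).T
E
python3 - <<'E'
from h import *
for n,l in(("top",[(402,234),(490,288)]),("side",[(399,279),(459,387)])):
    for p in l:
        w=plane(n,*p,44);print(n,p,w.round(),np.hypot(*w[:2]).round())
t=cv2.imread("pics/top0.png");s=cv2.imread("pics/side0.png")
a=cv2.resize(t[205:315,375:515],None,fx=5,fy=5,interpolation=cv2.INTER_CUBIC);cv2.imwrite("pics/c1.png",a)
b=cv2.resize(t[140:240,210:360],None,fx=5,fy=5,interpolation=cv2.INTER_CUBIC);cv2.imwrite("pics/c2.png",b)
E
```

```text
top (402, 234) [ 573. -300.   44.] 647.0
top (490, 288) [ 371. -630.   44.] 731.0
side (399, 279) [ 579. -299.   44.] 652.0
side (459, 387) [ 374. -635.   44.] 737.0
```

View pics/c1.png

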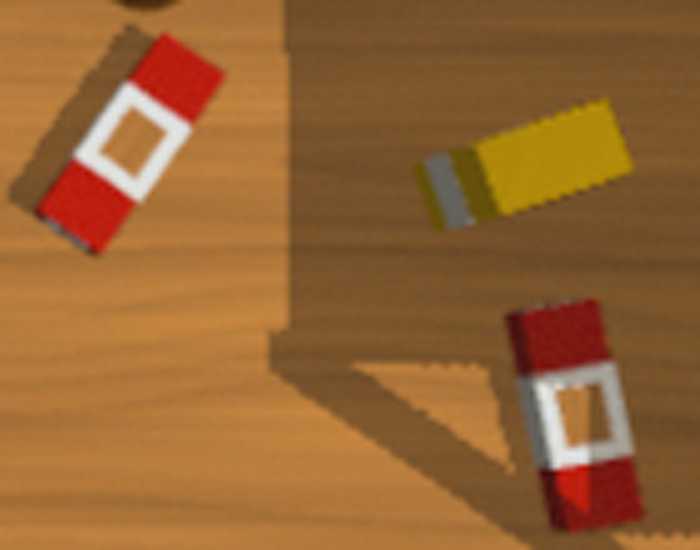

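View pics/c2.png

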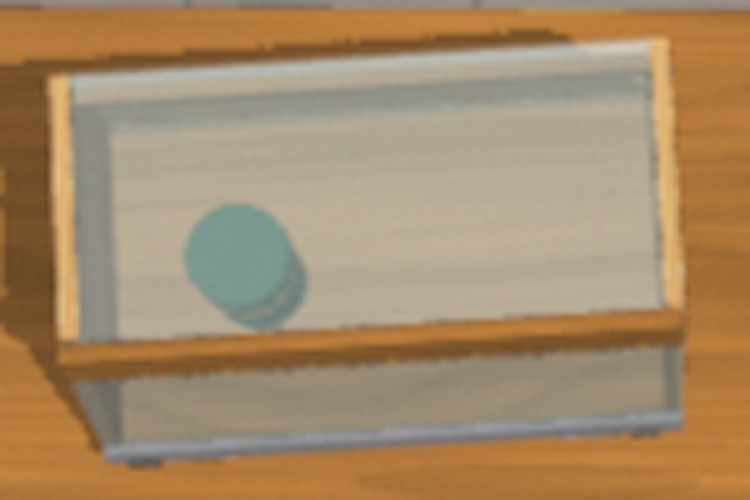

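Pack A at top (402,234) is about 650 mm from the base, against about 735 mm for pack B at (490,288). A is therefore the pack to take, and the crop confirms a red carton with a white band. The tin is at the bin's left, with its lid at crop (238,255), so the right side is free. I'll fit the poses next.

```bash
cat >> h.py <<'E'
def fit(n,loc,pix,x0):
    from scipy.optimize import least_squares
    loc=np.array(loc,float);pix=np.array(pix,float)
    W=lambda p:np.c_[p[0]+np.cos(p[2])*loc[:,0]-np.sin(p[2])*loc[:,1],p[1]+np.sin(p[2])*loc[:,0]+np.cos(p[2])*loc[:,1],loc[:,2]]
    s=least_squares(lambda p:(proj(n,W(p))-pix).ravel(),x0,x_scale=[100,100,1])
    return s.x,np.abs(s.fun).max(),W
E
python3 - <<'E'
from h import *
c=lambda x,y,ox,oy:(x/5+ox,y/5+oy)
bl=[(130,225,173),(130,-225,173),(-69.8,223,194.9),(-69.8,-223,194.9),(-130,225,30),(-130,-225,30)]
bp=[c(x,y,210,140) for x,y in[(48,75),(668,40),(58,346),(686,310),(105,450),(683,415)]]
b,e,W=fit("top",bl,bp,[700,50,0]);print("bin",b,e);print("side px",proj("side",W(b)).round(1).tolist())
pp=[c(x,y,375,205) for x,y in[(165,32),(226,75),(105,249),(41,210)]]
pl=[(85,30,44),(85,-30,44),(-85,-30,44),(-85,30,44)]
p,e,W=fit("top",pl,pp,[575,-300,-.6]);print("pack",p,e);print(proj("side",W(p)).round(1).tolist())
print(plane("top",*c(238,255,210,140),146),plane("side",286,156,146))
s=cv2.imread("pics/side0.png")
a=cv2.resize(s[100:300,230:430],None,fx=3,fy=3,interpolation=cv2.INTER_CUBIC);cv2.imwrite("pics/c3.png",a)
E
```

```text
bin [7.26858834e+02 1.42999141e+02 6.62363189e-02] 0.8623337123315196
side px [[272.1, 106.7], [388.7, 163.1], [242.4, 150.2], [361.6, 209.7], [239.0, 184.0], [350.9, 241.0]]
pack [ 575.8554987  -299.97788227   -0.60213352] 1.117899790059397
[[417.5, 262.4], [425.5, 278.2], [379.9, 298.0], [372.2, 281.8]]
[716.1913603 240.4566329 146.       ] [720.22931149 241.13606752 146.        ]
```

View pics/c3.png

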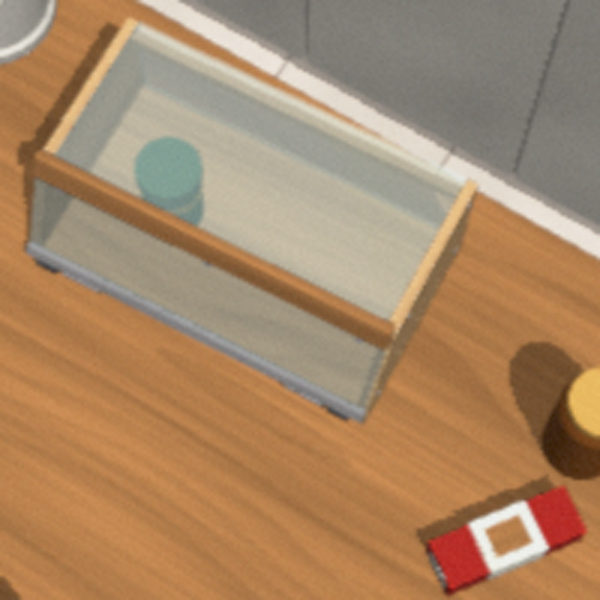

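The side crop agrees with the top fit to about 3 px. It shows the tin in the left half of the bin and the pack's near end facing the robot. I'll refine the fit using both cameras and work out the first moves.

```bash
cat >> h.py <<'E'
def rot(yaw,pitch):  # pitch deg below horizontal
    a=np.radians(pitch);h=np.array([np.cos(yaw),np.sin(yaw),0]);z=np.cos(a)*h-np.sin(a)*np.array([0,0,1]);y=np.array([-h[1],h[0],0])
    return R.from_matrix(np.c_[np.cross(y,z),y,z])
def nav(pos,T):
    s=read_state();C=R.from_quat(s["ee_rot"],scalar_first=True);d=np.array(pos)-s["tool_pos"]
    print("t",round(s["clock"],2),"tcp",s["tool_pos"].round(1),"f",s["contact_force"].round(1),"w",round(s["gripper_width"],1),"q",s["joint_pos"].round(2))
    print(" turn rows(6deg)",((C.inv()*T).as_rotvec(degrees=True)/6).round(2)," shift cur",(C.inv().apply(d)/50).round(2)," shift after turn",(T.inv().apply(d)/50).round(2))
E
python3 - <<'E'
from h import *
from scipy.optimize import least_squares
c=lambda x,y,ox,oy,k:(x/k+ox,y/k+oy)
def joint(loc,pt,ps,x0):
    _,_,_=0,0,0
    loc=np.array(loc,float)
    W=lambda p:np.c_[p[0]+np.cos(p[2])*loc[:,0]-np.sin(p[2])*loc[:,1],p[1]+np.sin(p[2])*loc[:,0]+np.cos(p[2])*loc[:,1],loc[:,2]]
    s=least_squares(lambda p:np.r_[(proj("top",W(p))-pt).ravel(),(proj("side",W(p))-ps).ravel()],x0,x_scale=[100,100,1]);return s.x,np.abs(s.fun).max()
bl=[(130,225,173),(130,-225,173),(-69.8,223,194.9),(-69.8,-223,194.9),(-130,225,30),(-130,-225,30)]
b=joint(bl,[c(x,y,210,140,5) for x,y in[(48,75),(668,40),(58,346),(686,310),(105,450),(683,415)]],[c(x,y,230,100,3) for x,y in[(131,19),(477,183),(45,150),(396,322),(30,243),(362,412)]],[727,143,.066])
pl=[(85,30,44),(85,-30,44),(-85,-30,44),(-85,30,44)]
p=joint(pl,[c(x,y,375,205,5) for x,y in[(165,32),(226,75),(105,249),(41,210)]],[c(x,y,230,100,3) for x,y in[(568,488),(585,527),(450,590),(428,545)]],[575,-300,-.6])
print(b,p)
b=b[0];p=p[0];h=lambda a:np.array([np.cos(a),np.sin(a),0]);l=lambda a:np.array([-np.sin(a),np.cos(a),0])
m=np.array([b[0],b[1],30])-130*h(b[2]);print("mouth",m)
d=np.array([718,240.8,30])-m;print("tin in mouth",d@h(b[2]),d@l(b[2]))
g=np.array([p[0],p[1],28])-55*h(p[2]);T=rot(p[2],50);tcp=g+T.apply([0,0,19]);pre=tcp-T.apply([0,0,120]);print("grasp",g,"tcp",tcp,"pre",pre)
nav(pre,T)
E
```

```text
(array([7.30912852e+02, 1.43489460e+02, 6.66428906e-02]), np.float64(2.6026349104242854)) (array([ 577.89472239, -299.82916549,   -0.60124635]), np.float64(2.011494207912449))
mouth [601.20142769 134.83229525  30.        ]
tin in mouth 123.59606894642873 97.95444188564188
grasp [ 532.54000469 -268.71727739   28.        ] tcp [ 542.61119671 -275.62579352   13.44515558] pre [ 479.00366816 -231.99306002  105.37048876]
t 0.1 tcp [149.4 502.9 230.8] f [ 0.  -0.7 -0.3] w 85.6 q [ 1.14  0.29 -0.15  1.13  0.    1.43]
 turn rows(6deg) [ 1.03 -6.61  2.87]  shift cur [-10.51 -12.21   2.52]  shift after turn [-8.92 -8.39 10.76]
```

```bash
A='{"x":-0.58,"y":-0.68,"gripper":1}'
python3 -m crank '{"steps":[{"x":-0.58,"y":-0.68,"gripper":1},{"x":-0.58,"y":-0.68,"gripper":1},{"x":-0.58,"y":-0.68,"gripper":1},{"x":-0.58,"y":-0.68,"gripper":1},{"x":-0.58,"y":-0.68,"gripper":1},{"x":-0.58,"y":-0.68,"gripper":1},{"x":-0.58,"y":-0.68,"gripper":1},{"x":-0.58,"y":-0.68,"gripper":1}]}'
python3 -m crank '{"steps":[{"x":-0.58,"y":-0.68,"gripper":1},{"x":-0.58,"y":-0.68,"gripper":1},{"x":-0.58,"y":-0.68,"gripper":1},{"x":-0.58,"y":-0.68,"gripper":1},{"x":-0.58,"y":-0.68,"gripper":1},{"x":-0.58,"y":-0.68,"gripper":1},{"x":-0.58,"y":-0.68,"gripper":1},{"x":-0.58,"y":-0.68,"gripper":1}]}'
python3 -m crank '{"steps":[{"wx":0.15,"wy":-0.94,"wz":0.41},{"wx":0.15,"wy":-0.94,"wz":0.41},{"wx":0.15,"wy":-0.94,"wz":0.41},{"wx":0.15,"wy":-0.94,"wz":0.41},{"wx":0.15,"wy":-0.94,"wz":0.41},{"wx":0.15,"wy":-0.94,"wz":0.41},{"wx":0.15,"wy":-0.94,"wz":0.41},{}]}'
python3 - <<'E'
from h import *
nav([479,-232,105.4],rot(-.6012,50))
E
```

```text
t 0.1 tcp [149.4 502.9 230.8] f [ 0.  -0.7 -0.3] w 85.6 q [ 1.14  0.29 -0.15  1.13  0.    1.43]
 turn rows(6deg) [ 1.03 -6.61  2.86]  shift cur [-10.51 -12.21   2.52]  shift after turn [-8.92 -8.39 10.76]invalid input
invalid input
invalid input
```

```bash
python3 -m crank '{"steps":[{"x":-0.5,"y":-0.6,"z":0,"wx":0,"wy":0,"wz":0,"gripper":1}]}'; python3 -m crank --help | head -20
```

```text
clock: 0.2
tool_pos: [164.4, 469.3, 230.7]
ee_rot: [-0.0, 0.143, 0.99, 0.0]
contact_force: [1.5, 0.1, 0.1]
gripper_width: 85.5
grip_force: 0.0invalid input: not JSON, or not a number
```

```bash
python3 -m crank '{"steps":[{"x":-0.6,"y":-0.7,"z":0,"wx":0,"wy":0,"wz":0,"gripper":1},{"x":-0.6,"y":-0.7,"z":0,"wx":0,"wy":0,"wz":0,"gripper":1},{"x":-0.6,"y":-0.7,"z":0,"wx":0,"wy":0,"wz":0,"gripper":1},{"x":-0.6,"y":-0.7,"z":0,"wx":0,"wy":0,"wz":0,"gripper":1},{"x":-0.6,"y":-0.7,"z":0,"wx":0,"wy":0,"wz":0,"gripper":1},{"x":-0.6,"y":-0.7,"z":0,"wx":0,"wy":0,"wz":0,"gripper":1},{"x":-0.6,"y":-0.7,"z":0,"wx":0,"wy":0,"wz":0,"gripper":1},{"x":-0.6,"y":-0.7,"z":0,"wx":0,"wy":0,"wz":0,"gripper":1}]}'
python3 -m crank '{"steps":[{"x":-0.6,"y":-0.7,"z":0,"wx":0,"wy":0,"wz":0,"gripper":1},{"x":-0.6,"y":-0.7,"z":0,"wx":0,"wy":0,"wz":0,"gripper":1},{"x":-0.6,"y":-0.7,"z":0,"wx":0,"wy":0,"wz":0,"gripper":1},{"x":-0.6,"y":-0.7,"z":0,"wx":0,"wy":0,"wz":0,"gripper":1},{"x":-0.6,"y":-0.7,"z":0,"wx":0,"wy":0,"wz":0,"gripper":1},{"x":-0.6,"y":-0.7,"z":0,"wx":0,"wy":0,"wz":0,"gripper":1},{"x":-0.6,"y":-0.7,"z":0,"wx":0,"wy":0,"wz":0,"gripper":1},{"x":-0.6,"y":-0.7,"z":0,"wx":0,"wy":0,"wz":0,"gripper":1}]}'
python3 -m crank '{"steps":[{"x":0,"y":0,"z":0,"wx":0.15,"wy":-0.94,"wz":0.41,"gripper":1},{"x":0,"y":0,"z":0,"wx":0.15,"wy":-0.94,"wz":0.41,"gripper":1},{"x":0,"y":0,"z":0,"wx":0.15,"wy":-0.94,"wz":0.41,"gripper":1},{"x":0,"y":0,"z":0,"wx":0.15,"wy":-0.94,"wz":0.41,"gripper":1},{"x":0,"y":0,"z":0,"wx":0.15,"wy":-0.94,"wz":0.41,"gripper":1},{"x":0,"y":0,"z":0,"wx":0.15,"wy":-0.94,"wz":0.41,"gripper":1},{"x":0,"y":0,"z":0,"wx":0.15,"wy":-0.94,"wz":0.41,"gripper":1},{"x":0,"y":0,"z":0,"wx":0,"wy":0,"wz":0,"gripper":1}]}'
python3 - <<'E'
from h import *
nav([479,-232,105.4],rot(-.6012,50))
E
```

```text
clock: 1.0
tool_pos: [315.4, 128.9, 231.3]
ee_rot: [0.0, 0.144, 0.99, 0.0]
contact_force: [1.1, 1.3, -0.1]
gripper_width: 85.7
grip_force: 0.0
clock: 1.8
tool_pos: [465.8, -208.1, 231.0]
ee_rot: [-0.0, 0.144, 0.99, 0.0]
contact_force: [1.3, 0.1, 1.1]
gripper_width: 85.7
grip_force: 0.0
clock: 2.6
tool_pos: [461.9, -203.5, 227.6]
ee_rot: [0.323, 0.279, 0.899, -0.101]
contact_force: [-0.1, 0.1, -0.6]
gripper_width: 85.4
grip_force: 0.0
t 2.6 tcp [ 461.9 -203.5  227.6] f [-0.1  0.1 -0.6] w 85.4 q [-0.53 -0.19 -0.97  0.1  -0.05  0.06]
 turn rows(6deg) [-0.01 -0.07 -0.  ]  shift cur [ 1.09 -0.27  2.27]  shift after turn [ 1.11 -0.28  2.26]
```

```bash
python3 -m crank '{"steps":[{"x":0.37,"y":-0.09,"z":0.75,"wx":0,"wy":-0.07,"wz":0,"gripper":1},{"x":0.37,"y":-0.09,"z":0.75,"wx":0,"wy":0,"wz":0,"gripper":1},{"x":0.37,"y":-0.09,"z":0.75,"wx":0,"wy":0,"wz":0,"gripper":1},{"x":0,"y":0,"z":0,"wx":0,"wy":0,"wz":0,"gripper":1}]}'
python3 - <<'E'
from h import *
nav([542.6,-275.6,13.4],rot(-.6012,50))
s=read_state();c=imaging.camera("wrist");print(c["K"],c["mount"])
im=c["pixels"][:,:,::-1].copy()
M=np.array(c["mount"]);C=R.from_quat(s["ee_rot"],scalar_first=True)
h=np.array([np.cos(-.6012),np.sin(-.6012),0]);l=np.array([-h[1],h[0],0])
for a,b in((85,30),(85,-30),(-85,-30),(-85,30)):
    w=np.array([577.9,-299.8,44])+a*h+b*l
    t=C.inv().apply(w-s["tool_pos"]);q=np.linalg.inv(M)@np.r_[t,1]
    v=np.array([q[0],-q[1],-q[2]]);th=np.arctan2(np.hypot(v[0],v[1]),v[2]);K=np.array(c["K"]);u=v[:2]/np.hypot(*v[:2])*th
    px=(K[0,0]*u[0]+K[0,2],K[1,1]*u[1]+K[1,2]);print(px);cv2.drawMarker(im,(int(px[0]),int(px[1])),(255,0,255),0,16,1)
cv2.imwrite("pics/w1.png",im)
E
```

```text
clock: 3.0
tool_pos: [480.4, -233.8, 101.4]
ee_rot: [0.321, 0.279, 0.899, -0.101]
contact_force: [-0.6, -0.2, -0.1]
gripper_width: 85.7
grip_force: 0.0
t 3.0 tcp [ 480.4 -233.8  101.4] f [-0.6 -0.2 -0.1] w 85.7 q [-0.58  0.17 -1.13 -0.42 -0.02  0.02]
 turn rows(6deg) [-0.02 -0.11  0.  ]  shift cur [-0.04  0.02  2.31]  shift after turn [-0.02  0.01  2.31]
[[371.64829954   0.         320.23944506]
 [  0.         371.64829954 241.63710412]
 [  0.           0.           1.        ]] [[-1.12091718e-03  9.61670240e-01  2.74206296e-01  6.95757809e+01]
 [ 9.99999127e-01  1.26989662e-03 -3.65803388e-04 -5.17534475e-01]
 [-6.99995882e-04  2.74205647e-01 -9.61670824e-01 -1.42437301e+02]
 [ 0.00000000e+00  0.00000000e+00  0.00000000e+00  1.00000000e+00]]
(np.float64(352.42616784644633), np.float64(339.73203790066))
(np.float64(291.28956359239504), np.float64(339.7792915174392))
(np.float64(271.08605536324035), np.float64(240.64666839925005))
(np.float64(373.8026198740183), np.float64(240.5966775710683))
```

View pics/w1.png

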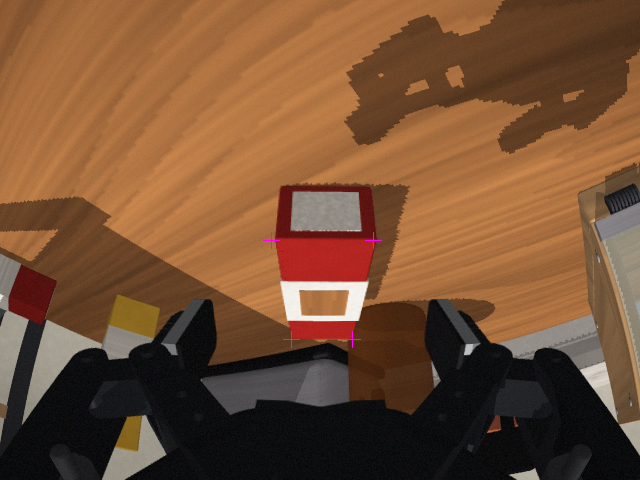

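The wrist view shows the pack centred between the open fingers. Its near top edge at (277–374, 238) lies within about 3 px of the predicted marks at (271–374, 240), so I'll go in.

```bash
python3 -m crank '{"steps":[{"x":0,"y":0,"z":0.5,"wx":-0.02,"wy":-0.11,"wz":0,"gripper":1},{"x":0,"y":0,"z":0.5,"wx":0,"wy":0,"wz":0,"gripper":1},{"x":0,"y":0,"z":0.5,"wx":0,"wy":0,"wz":0,"gripper":1},{"x":0,"y":0,"z":0.4,"wx":0,"wy":0,"wz":0,"gripper":1},{"x":0,"y":0,"z":0.3,"wx":0,"wy":0,"wz":0,"gripper":1},{"x":0,"y":0,"z":0,"wx":0,"wy":0,"wz":0,"gripper":1}]}'
python3 - <<'E'
from h import *
nav([542.6,-275.6,13.4],rot(-.6012,50))
E
```

```text
clock: 3.65
tool_pos: [544.6, -276.6, 29.0]
ee_rot: [0.335, 0.277, 0.894, -0.104]
contact_force: [-0.0, -0.1, 0.1]
gripper_width: 85.6
grip_force: 0.0
t 3.65 tcp [ 544.6 -276.6   29. ] f [-0.  -0.1  0.1] w 85.6 q [-0.58  0.5  -1.04 -0.68 -0.01  0.01]
 turn rows(6deg) [0.01 0.18 0.  ]  shift cur [ 0.24 -0.01  0.21]  shift after turn [ 0.23 -0.01  0.21]
```

```bash
python3 -m crank '{"steps":[{"x":0.12,"y":0,"z":0.1,"wx":0,"wy":0.18,"wz":0,"gripper":1},{"x":0.12,"y":0,"z":0.1,"wx":0,"wy":0,"wz":0,"gripper":1},{"x":0,"y":0,"z":0,"wx":0,"wy":0,"wz":0,"gripper":1}]}'
python3 - <<'E'
from h import *
nav([542.6,-275.6,13.4],rot(-.6012,50))
E
```

```text
clock: 3.95
tool_pos: [539.4, -273.2, 11.1]
ee_rot: [0.325, 0.278, 0.898, -0.101]
contact_force: [-0.4, -0.3, 0.2]
gripper_width: 85.1
grip_force: 0.0
t 3.95 tcp [ 539.4 -273.2   11.1] f [-0.4 -0.3  0.2] w 85.1 q [-0.58  0.53 -1.04 -0.7  -0.01  0.01]
 turn rows(6deg) [ 0.01 -0.03 -0.  ]  shift cur [-0.09 -0.    0.02]  shift after turn [-0.09 -0.    0.02]
```

Good. I'll raise it 2 mm and close with 80 N.

```bash
python3 -m crank '{"steps":[{"x":-0.07,"y":0,"z":0,"wx":0,"wy":0,"wz":0,"gripper":1},{"x":0,"y":0,"z":0,"wx":0,"wy":0,"wz":0,"gripper":0},{"x":0,"y":0,"z":0,"wx":0,"wy":0,"wz":0,"gripper":0},{"x":0,"y":0,"z":0,"wx":0,"wy":0,"wz":0,"gripper":0},{"x":0,"y":0,"z":0,"wx":0,"wy":0,"wz":0,"gripper":0},{"x":0,"y":0,"z":0,"wx":0,"wy":0,"wz":0,"gripper":0},{"x":0,"y":0,"z":0,"wx":0,"wy":0,"wz":0,"gripper":0},{"x":0,"y":0,"z":0,"wx":0,"wy":0,"wz":0,"gripper":0}]}' 80
python3 - <<'E'
from h import *
nav([542.6,-275.6,13.4],rot(-.6012,50))
E
```

```text
clock: 4.75
tool_pos: [542.0, -275.0, 13.7]
ee_rot: [0.326, 0.278, 0.898, -0.101]
contact_force: [-3.7, 3.1, 9.1]
gripper_width: 58.8
grip_force: 85.6
t 4.75 tcp [ 542.  -275.    13.7] f [-3.7  3.1  9.1] w 58.8 q [-0.58  0.53 -1.04 -0.69 -0.01  0.01]
 turn rows(6deg) [ 0.01 -0.02 -0.  ]  shift cur [-0.01 -0.    0.02]  shift after turn [-0.01 -0.    0.02]
```

```bash
cat >> h.py <<'E'
MOUTH=np.array([601.2,134.8,30.]);BY=.0666
HB=np.array([np.cos(BY),np.sin(BY),0]);LB=np.array([-HB[1],HB[0],0])
_h=np.array([np.cos(-.6012),np.sin(-.6012),0])
_E=np.array([577.9,-299.8,0])-85*_h
_o=np.array([542.0,-275.0,13.7])-_E
OX,OZ=_o@_h,_o[2]   # TCP relative to near-bottom edge, pack frame
def go(ex,ez,tilt,y=-80.):
    a=np.radians(tilt);dx=OX*np.cos(a)-OZ*np.sin(a);dz=OX*np.sin(a)+OZ*np.cos(a)
    nav(MOUTH+HB*(ex+dx)+LB*y+np.array([0,0,ez+dz]),rot(BY,50-tilt))
def where():
    s=read_state();C=R.from_quat(s["ee_rot"],scalar_first=True);z=C.apply([0,0,1]);t=50-np.degrees(np.arcsin(-z[2]));a=np.radians(t)
    d=s["tool_pos"]-MOUTH;dx=OX*np.cos(a)-OZ*np.sin(a);dz=OX*np.sin(a)+OZ*np.cos(a)
    print("E",(d@HB-dx).round(1),(d[2]-dz).round(1),"y",(d@LB).round(1),"tilt",t.round(1),"yaw",(np.degrees(np.arctan2(z[1],z[0])-BY)).round(1),"F",s["contact_force"].round(1),"grip",s["grip_force"].round(0),s["gripper_width"].round(1))
E
python3 - <<'E'
from h import *
print(OX,OZ)
nav([542,-275,245],rot(-.6012,50))
go(85,205,15)
E
```

```text
41.36711230998399 13.7
t 4.75 tcp [ 542.  -275.    13.7] f [-3.7  3.1  9.1] w 58.8 q [-0.58  0.53 -1.04 -0.69 -0.01  0.01]
 turn rows(6deg) [ 0.01 -0.02 -0.  ]  shift cur [-2.97  0.   -3.55]  shift after turn [-2.97 -0.   -3.54]
t 4.75 tcp [ 542.  -275.    13.7] f [-3.7  3.1  9.1] w 58.8 q [-0.58  0.53 -1.04 -0.69 -0.01  0.01]
 turn rows(6deg) [-4.7  -2.42 -4.33]  shift cur [-2.56  7.68 -4.25]  shift after turn [-6.4   6.5   0.59]
```

Lift first, then turn.

```bash
python3 -m crank '{"steps":[{"x":-0.2,"y":0,"z":-0.24,"wx":0,"wy":0,"wz":0,"gripper":0},{"x":-0.4,"y":0,"z":-0.48,"wx":0,"wy":0,"wz":0,"gripper":0},{"x":-0.5,"y":0,"z":-0.6,"wx":0,"wy":0,"wz":0,"gripper":0},{"x":-0.6,"y":0,"z":-0.7,"wx":0,"wy":0,"wz":0,"gripper":0},{"x":-0.6,"y":0,"z":-0.7,"wx":0,"wy":0,"wz":0,"gripper":0},{"x":-0.6,"y":0,"z":-0.7,"wx":0,"wy":0,"wz":0,"gripper":0},{"x":-0.3,"y":0,"z":-0.36,"wx":0,"wy":0,"wz":0,"gripper":0},{"x":0,"y":0,"z":0,"wx":0,"wy":0,"wz":0,"gripper":0}]}'
python3 -m crank '{"steps":[{"x":0,"y":0,"z":0,"wx":-0.67,"wy":-0.34,"wz":-0.62,"gripper":0},{"x":0,"y":0,"z":0,"wx":-0.67,"wy":-0.34,"wz":-0.62,"gripper":0},{"x":0,"y":0,"z":0,"wx":-0.67,"wy":-0.34,"wz":-0.62,"gripper":0},{"x":0,"y":0,"z":0,"wx":-0.67,"wy":-0.34,"wz":-0.62,"gripper":0},{"x":0,"y":0,"z":0,"wx":-0.67,"wy":-0.34,"wz":-0.62,"gripper":0},{"x":0,"y":0,"z":0,"wx":-0.67,"wy":-0.34,"wz":-0.62,"gripper":0},{"x":0,"y":0,"z":0,"wx":-0.67,"wy":-0.34,"wz":-0.62,"gripper":0},{"x":0,"y":0,"z":0,"wx":0,"wy":0,"wz":0,"gripper":0}]}'
python3 - <<'E'
from h import *
where();go(85,205,15)
E
```

```text
clock: 5.55
tool_pos: [544.6, -277.0, 265.3]
ee_rot: [0.328, 0.278, 0.897, -0.101]
contact_force: [0.1, 0.0, -2.8]
gripper_width: 58.7
grip_force: 87.0
clock: 6.35
tool_pos: [541.9, -276.9, 257.5]
ee_rot: [0.458, -0.028, 0.888, 0.017]
contact_force: [-0.2, -0.1, -3.4]
gripper_width: 59.2
grip_force: 87.9Traceback (most recent call last):
  File "<stdin>", line 2, in <module>
  File "h.py", line 43, in where
    print("E",(d@HB-dx).round(1),(d[2]-dz).round(1),"y",(d@LB).round(1),"tilt",t.round(1),"yaw",(np.degrees(np.arctan2(z[1],z[0])-BY)).round(1),"F",s["contact_force"].round(1),"grip",s["grip_force"].round(0),s["gripper_width"].round(1))
                                                                                                                                                                                       ^^^^^^^^^^^^^^^^^^^^^
AttributeError: 'float' object has no attribute 'round'
```

```bash
sed -i 's/s\["grip_force"\].round(0),s\["gripper_width"\].round(1)/round(s["grip_force"]),round(s["gripper_width"],1)/' h.py
python3 - <<'E'
from h import *
where();go(85,205,15)
E
```

```text
E -123.2 203.9 y -406.9 tilt 14.5 yaw 0.1 F [-0.2 -0.1 -3.4] grip 88 59.2
t 6.35 tcp [ 541.9 -276.9  257.5] f [-0.2 -0.1 -3.4] w 59.2 q [-0.99  0.08 -0.81  0.08  0.79 -0.8 ]
 turn rows(6deg) [ 0.01 -0.08 -0.04]  shift cur [-2.41  6.54  3.38]  shift after turn [-2.41  6.54  3.39]
```

```bash
python3 -m crank '{"steps":[{"x":0,"y":0.4,"z":0,"wx":0,"wy":-0.08,"wz":0,"gripper":0},{"x":0,"y":0.8,"z":0,"wx":0,"wy":0,"wz":0,"gripper":0},{"x":0,"y":1,"z":0,"wx":0,"wy":0,"wz":0,"gripper":0},{"x":0,"y":1,"z":0,"wx":0,"wy":0,"wz":0,"gripper":0},{"x":0,"y":1,"z":0,"wx":0,"wy":0,"wz":0,"gripper":0},{"x":0,"y":1,"z":0,"wx":0,"wy":0,"wz":0,"gripper":0},{"x":0,"y":1,"z":0,"wx":0,"wy":0,"wz":0,"gripper":0},{"x":0,"y":0.4,"z":0,"wx":0,"wy":0,"wz":0,"gripper":0}]}'
python3 -m crank '{"steps":[{"x":-0.4,"y":0,"z":0.56,"wx":0,"wy":0,"wz":0,"gripper":0},{"x":-0.4,"y":0,"z":0.56,"wx":0,"wy":0,"wz":0,"gripper":0},{"x":-0.4,"y":0,"z":0.56,"wx":0,"wy":0,"wz":0,"gripper":0},{"x":-0.4,"y":0,"z":0.56,"wx":0,"wy":0,"wz":0,"gripper":0},{"x":-0.4,"y":0,"z":0.56,"wx":0,"wy":0,"wz":0,"gripper":0},{"x":-0.4,"y":0,"z":0.5,"wx":0,"wy":0,"wz":0,"gripper":0},{"x":0,"y":0,"z":0,"wx":0,"wy":0,"wz":0,"gripper":0}]}'
python3 - <<'E'
from h import *
where();go(85,156,15)
s=read_state()
for n in("side",):
    c=imaging.camera(n);a=c["pixels"][80:300,200:460,::-1];cv2.imwrite("pics/s2.png",cv2.resize(a,None,fx=2.5,fy=2.5))
E
```

```text
clock: 7.15
tool_pos: [520.1, 46.5, 258.8]
ee_rot: [0.461, -0.029, 0.887, 0.016]
contact_force: [0.7, 0.2, -3.2]
gripper_width: 59.3
grip_force: 88.2
clock: 7.85
tool_pos: [728.6, 57.1, 264.1]
ee_rot: [0.463, -0.028, 0.886, 0.015]
contact_force: [-0.5, 0.3, -2.5]
gripper_width: 59.2
grip_force: 88.1
E 85.6 210.1 y -86.0 tilt 15.1 yaw -0.1 F [-0.5  0.3 -2.5] grip 88 59.2
t 7.85 tcp [728.6  57.1 264.1] f [-0.5  0.3 -2.5] w 59.2 q [-0.07  0.18 -0.78 -0.35  0.11 -0.08]
 turn rows(6deg) [-0.01  0.02 -0.02]  shift cur [0.89 0.12 0.61]  shift after turn [0.89 0.12 0.61]
```

View pics/s2.png

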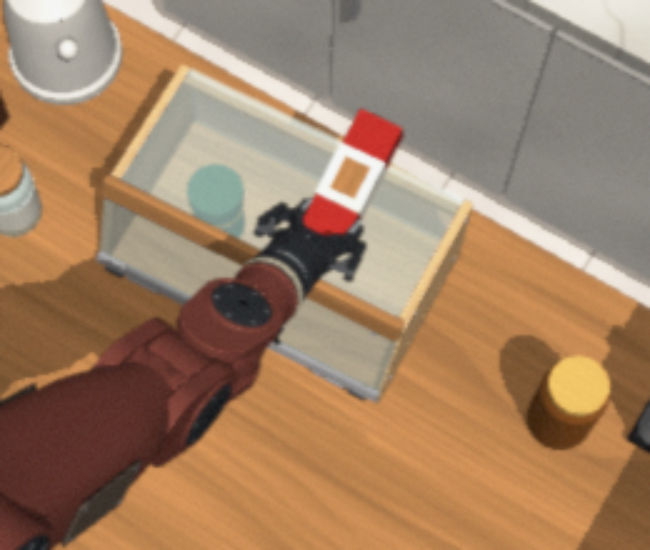

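The side view shows the pack held endways over the right part of the bin, far end at crop (383,120). The tin at (216,190) is well clear. I'll check for slip in hand, then lower behind the rail.

```bash
python3 - <<'E'
from h import *
a=np.radians(15.1);E=MOUTH+HB*85.6-LB*86+[0,0,210.1]
u=HB*np.cos(a)+np.array([0,0,np.sin(a)]);v=np.cross(u,LB)
for y in(30,-30): print(proj("side",E+170*u+44*v+y*LB),"seen",(344.8,124) if y>0 else (361.2,131))
E
python3 -m crank '{"steps":[{"x":0.25,"y":0.1,"z":0.15,"wx":0,"wy":0,"wz":0,"gripper":0},{"x":0.25,"y":0,"z":0.15,"wx":0,"wy":0,"wz":0,"gripper":0},{"x":0.2,"y":0,"z":0.15,"wx":0,"wy":0,"wz":0,"gripper":0},{"x":0.19,"y":0,"z":0.15,"wx":0,"wy":0,"wz":0,"gripper":0},{"x":0,"y":0,"z":0,"wx":0,"wy":0,"wz":0,"gripper":0}]}'
python3 - <<'E'
from h import *
where();go(85,154,15);go(30,154,15)
E
```

```text
[343.45018972 123.29272781] seen (344.8, 124)
[360.50343557 131.44144428] seen (361.2, 131)
clock: 8.4
tool_pos: [722.0, 61.9, 206.9]
ee_rot: [0.459, -0.029, 0.888, 0.016]
contact_force: [-0.9, 0.2, -3.5]
gripper_width: 59.1
grip_force: 88.3
E 79.2 153.1 y -80.8 tilt 14.7 yaw -0.0 F [-0.9  0.2 -3.5] grip 88 59.1
t 8.4 tcp [722.   61.9 206.9] f [-0.9  0.2 -3.5] w 59.1 q [-0.06  0.28 -0.86 -0.52  0.1  -0.07]
 turn rows(6deg) [-0.   -0.04 -0.02]  shift cur [-0.08  0.02  0.08]  shift after turn [-0.08  0.02  0.08]
t 8.4 tcp [722.   61.9 206.9] f [-0.9  0.2 -3.5] w 59.1 q [-0.06  0.28 -0.86 -0.52  0.1  -0.07]
 turn rows(6deg) [-0.   -0.04 -0.02]  shift cur [ 0.55  0.01 -0.82]  shift after turn [ 0.55  0.02 -0.82]
```

```bash
python3 -m crank '{"steps":[{"x":0.2,"y":0,"z":-0.29,"wx":0,"wy":0,"wz":0,"gripper":0},{"x":0.2,"y":0,"z":-0.3,"wx":0,"wy":0,"wz":0,"gripper":0},{"x":0.2,"y":0,"z":-0.3,"wx":0,"wy":0,"wz":0,"gripper":0},{"x":0.2,"y":0,"z":-0.3,"wx":0,"wy":0,"wz":0,"gripper":0},{"x":0,"y":0,"z":0,"wx":0,"wy":0,"wz":0,"gripper":0}]}'
python3 - <<'E'
from h import *
where();go(-60,145,15)
c=imaging.camera("top");a=c["pixels"][130:290,200:370,::-1];cv2.imwrite("pics/t2.png",cv2.resize(a,None,fx=3.5,fy=3.5))
E
```

```text
clock: 8.9
tool_pos: [651.2, 57.0, 211.9]
ee_rot: [0.462, -0.029, 0.886, 0.015]
contact_force: [1.9, 0.5, -3.8]
gripper_width: 59.3
grip_force: 90.9
E 8.4 158.0 y -81.0 tilt 15.0 yaw -0.0 F [ 1.9  0.5 -3.8] grip 91 59.3
t 8.9 tcp [651.2  57.  211.9] f [ 1.9  0.5 -3.8] w 59.3 q [-0.09  0.16 -1.02 -0.57  0.13 -0.09]
 turn rows(6deg) [-0.    0.   -0.01]  shift cur [ 1.    0.02 -0.97]  shift after turn [ 1.    0.02 -0.97]
```

View pics/t2.png

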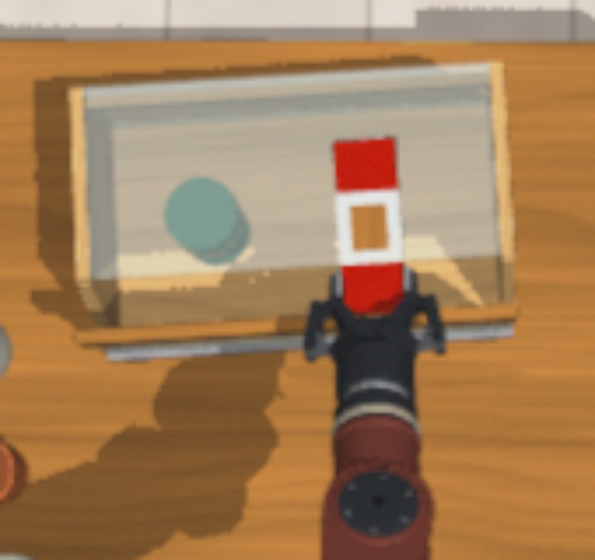

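The top view shows the rail drawn forward, at crop row ~330 over the front edge, so the flap is about upright. The pack is still behind it and the tin is unmoved. Continuing along the arc.

```bash
python3 -m crank '{"steps":[{"x":0.25,"y":0,"z":-0.25,"wx":0,"wy":0,"wz":0,"gripper":0},{"x":0.25,"y":0,"z":-0.25,"wx":0,"wy":0,"wz":0,"gripper":0},{"x":0.25,"y":0,"z":-0.25,"wx":0,"wy":0,"wz":0,"gripper":0},{"x":0.25,"y":0,"z":-0.22,"wx":0,"wy":0,"wz":0,"gripper":0},{"x":0,"y":0,"z":0,"wx":0,"wy":0,"wz":0,"gripper":0}]}'
python3 - <<'E'
from h import *
where();go(-112,112,15)
E
```

```text
clock: 9.45
tool_pos: [583.8, 52.3, 197.6]
ee_rot: [0.461, -0.029, 0.887, 0.015]
contact_force: [2.4, 1.1, -2.9]
gripper_width: 58.9
grip_force: 90.9
E -59.3 143.7 y -81.2 tilt 14.9 yaw -0.0 F [ 2.4  1.1 -2.9] grip 91 58.9
t 9.45 tcp [583.8  52.3 197.6] f [ 2.4  1.1 -2.9] w 58.9 q [-0.12  0.09 -1.19 -0.66  0.15 -0.11]
 turn rows(6deg) [-0.   -0.01 -0.01]  shift cur [ 1.12  0.02 -0.5 ]  shift after turn [ 1.12  0.02 -0.5 ]
```

```bash
python3 -m crank '{"steps":[{"x":0.3,"y":0,"z":-0.15,"wx":0,"wy":0,"wz":0,"gripper":0},{"x":0.3,"y":0,"z":-0.13,"wx":0,"wy":0,"wz":0,"gripper":0},{"x":0.3,"y":0,"z":-0.13,"wx":0,"wy":0,"wz":0,"gripper":0},{"x":0.22,"y":0,"z":-0.1,"wx":0,"wy":0,"wz":0,"gripper":0},{"x":0,"y":0,"z":0,"wx":0,"wy":0,"wz":0,"gripper":0}]}'
python3 - <<'E'
from h import *
where();go(-122,60,15)
E
```

```text
clock: 9.95
tool_pos: [542.8, 49.2, 175.1]
ee_rot: [0.455, -0.03, 0.89, 0.015]
contact_force: [1.1, 0.4, -2.2]
gripper_width: 58.9
grip_force: 90.4
E -100.7 121.7 y -81.5 tilt 14.2 yaw 0.0 F [ 1.1  0.4 -2.2] grip 90 58.9
t 9.95 tcp [542.8  49.2 175.1] f [ 1.1  0.4 -2.2] w 58.9 q [-0.15  0.1  -1.3  -0.76  0.17 -0.13]
 turn rows(6deg) [ 0.   -0.13 -0.  ]  shift cur [1.24 0.03 0.36]  shift after turn [1.25 0.03 0.35]
```

```bash
python3 - <<'E'
from h import *
go(-100,118,26);go(-100,60,26);go(-100,12,26)
E
```

```text
t 9.95 tcp [542.8  49.2 175.1] f [ 1.1  0.4 -2.2] w 58.9 q [-0.15  0.1  -1.3  -0.76  0.17 -0.13]
 turn rows(6deg) [ 0.   -1.97 -0.  ]  shift cur [ 0.    0.03 -0.12]  shift after turn [-0.02  0.03 -0.12]
t 9.95 tcp [542.8  49.2 175.1] f [ 1.1  0.4 -2.2] w 58.9 q [-0.15  0.1  -1.3  -0.76  0.17 -0.13]
 turn rows(6deg) [ 0.   -1.97 -0.  ]  shift cur [0.94 0.03 0.56]  shift after turn [1.04 0.03 0.36]
t 9.95 tcp [542.8  49.2 175.1] f [ 1.1  0.4 -2.2] w 58.9 q [-0.15  0.1  -1.3  -0.76  0.17 -0.13]
 turn rows(6deg) [ 0.   -1.97 -0.  ]  shift cur [1.72 0.03 1.12]  shift after turn [1.91 0.03 0.75]
```

```bash
python3 -m crank '{"steps":[{"x":0,"y":0.02,"z":-0.04,"wx":0,"wy":-0.5,"wz":0,"gripper":0},{"x":0,"y":0.02,"z":-0.04,"wx":0,"wy":-0.5,"wz":0,"gripper":0},{"x":0,"y":0,"z":-0.04,"wx":0,"wy":-0.5,"wz":0,"gripper":0},{"x":0,"y":0,"z":0,"wx":0,"wy":-0.47,"wz":0,"gripper":0},{"x":0,"y":0,"z":0,"wx":0,"wy":0,"wz":0,"gripper":0}]}'
python3 - <<'E'
from h import *
where();go(-100,100,26);go(-100,60,26)
E
```

```text
clock: 10.45
tool_pos: [588.2, 54.7, 212.7]
ee_rot: [0.518, -0.029, 0.855, 0.018]
contact_force: [1.8, -0.2, -2.3]
gripper_width: 58.8
grip_force: 90.5
E -51.3 154.2 y -79.1 tilt 22.4 yaw 0.1 F [ 1.8 -0.2 -2.3] grip 90 58.8
t 10.45 tcp [588.2  54.7 212.7] f [ 1.8 -0.2 -2.3] w 58.8 q [-0.13  0.19 -1.3  -1.    0.17 -0.09]
 turn rows(6deg) [ 0.02 -0.59  0.  ]  shift cur [ 1.39 -0.02 -0.41]  shift after turn [ 1.36 -0.02 -0.5 ]
t 10.45 tcp [588.2  54.7 212.7] f [ 1.8 -0.2 -2.3] w 58.8 q [-0.13  0.19 -1.3  -1.    0.17 -0.09]
 turn rows(6deg) [ 0.02 -0.59  0.  ]  shift cur [ 2.1  -0.02 -0.04]  shift after turn [ 2.1  -0.02 -0.17]
```

```bash
cat > kin.py <<'E'
from h import *
from scipy.optimize import least_squares
D=[((1.14,.2913,-.1541,1.1267),(149.35,502.86,230.7)),((-.53,-.19,-.97,.1),(461.9,-203.5,227.6)),((-.58,.17,-1.13,-.42),(480.4,-233.8,101.4)),((-.58,.5,-1.04,-.68),(544.6,-276.6,29)),((-.58,.53,-1.04,-.7),(539.4,-273.2,11.1)),((-.06,.28,-.86,-.52),(722,61.9,206.9)),((-.09,.16,-1.02,-.57),(651.2,57,211.9)),((-.12,.09,-1.19,-.66),(583.8,52.3,197.6)),((-.15,.1,-1.3,-.76),(542.8,49.2,175.1))]
def fk(k,q2,q3,pt):
    p=q2-q3;return np.array([k[0]+k[1]*np.sin(q2)+k[2]*np.cos(p)+k[3]*np.sin(p)+k[4]*np.cos(pt),k[5]+k[1]*np.cos(q2)-k[2]*np.sin(p)+k[3]*np.cos(p)-k[4]*np.sin(pt)])
k=least_squares(lambda k:np.concatenate([fk(k,q[1],q[2],q[1]-q[2]+q[3])-[np.hypot(*t[:2]),t[2]] for q,t in D]),[0,300,300,0,200,300]).x
E
python3 - <<'E'
from kin import *
print(k.round(1),[(fk(k,q[1],q[2],q[1]-q[2]+q[3])-[np.hypot(*t[:2]),t[2]]).round(1).tolist() for q,t in D])
from scipy.optimize import fsolve
def q3for(ex,ez,tilt):
    a=np.radians(tilt);x=601+ex-5+OX*np.cos(a)-OZ*np.sin(a);z=30+ez+OX*np.sin(a)+OZ*np.cos(a)
    s,i,ok,_=fsolve(lambda q:fk(k,q[0],q[1],np.radians(50-tilt))-[x,z],[.2,-1.2],full_output=1);return s.round(2).tolist() if ok==1 else None
for tilt in(20,15,10,5,0,-5,-10):
    print(tilt,[(e,q3for(*e,tilt)) for e in((-60,145),(-80,140),(-100,121),(-112,112),(-125,90),(-112,60),(-112,20),(-140,20))])
E
```

```text
[  3.1 506.8 386.   59.7 449.5 306.1] [[-2.4, -1.1], [5.4, 0.7], [1.8, 1.8], [0.1, -2.7], [4.6, 2.8], [-0.2, -0.7], [0.8, 2.9], [-3.8, -0.5], [-6.3, -3.3]]
20 [((-60, 145), [0.17, -1.32]), ((-80, 140), [0.17, -1.37]), ((-100, 121), [0.28, -1.45]), ((-112, 112), [0.36, -1.5]), ((-125, 90), [0.63, -1.59]), ((-112, 60), [0.88, -1.59]), ((-112, 20), [1.95, -1.83]), ((-140, 20), None)]
15 [((-60, 145), [0.07, -1.22]), ((-80, 140), [0.06, -1.27]), ((-100, 121), [0.12, -1.34]), ((-112, 112), [0.15, -1.39]), ((-125, 90), [0.29, -1.46]), ((-112, 60), [0.5, -1.47]), ((-112, 20), [0.81, -1.51]), ((-140, 20), [1.06, -1.63])]
10 [((-60, 145), [0.03, -1.12]), ((-80, 140), [0.01, -1.17]), ((-100, 121), [0.03, -1.24]), ((-112, 112), [0.05, -1.28]), ((-125, 90), [0.13, -1.35]), ((-112, 60), [0.31, -1.36]), ((-112, 20), [0.54, -1.41]), ((-140, 20), [0.6, -1.49])]
5 [((-60, 145), [0.02, -1.02]), ((-80, 140), [-0.01, -1.07]), ((-100, 121), [0.0, -1.14]), ((-112, 112), [0.01, -1.18]), ((-125, 90), [0.06, -1.24]), ((-112, 60), [0.2, -1.26]), ((-112, 20), [0.39, -1.31]), ((-140, 20), [0.39, -1.38])]
0 [((-60, 145), [0.03, -0.93]), ((-80, 140), [-0.0, -0.97]), ((-100, 121), [-0.0, -1.05]), ((-112, 112), [-0.0, -1.08]), ((-125, 90), [0.04, -1.14]), ((-112, 60), [0.16, -1.16]), ((-112, 20), [0.3, -1.21]), ((-140, 20), [0.28, -1.28])]
-5 [((-60, 145), [0.05, -0.83]), ((-80, 140), [0.02, -0.88]), ((-100, 121), [0.02, -0.95]), ((-112, 112), [0.01, -0.99]), ((-125, 90), [0.04, -1.05]), ((-112, 60), [0.14, -1.06]), ((-112, 20), [0.26, -1.11]), ((-140, 20), [0.23, -1.18])]
-10 [((-60, 145), [0.09, -0.73]), ((-80, 140), [0.06, -0.78]), ((-100, 121), [0.05, -0.85]), ((-112, 112), [0.04, -0.89]), ((-125, 90), [0.06, -0.95]), ((-112, 60), [0.15, -0.97]), ((-112, 20), [0.26, -1.01]), ((-140, 20), [0.22, -1.08])]
```

```bash
python3 - <<'E'
from h import *
go(-60,150,12)
E
```

```text
t 10.45 tcp [588.2  54.7 212.7] f [ 1.8 -0.2 -2.3] w 58.8 q [-0.13  0.19 -1.3  -1.    0.17 -0.09]
 turn rows(6deg) [0.02 1.74 0.  ]  shift cur [ 0.23 -0.02  0.03]  shift after turn [ 0.22 -0.02  0.07]
```

```bash
python3 -m crank '{"steps":[{"x":0.05,"y":0,"z":0,"wx":0,"wy":0.6,"wz":0,"gripper":0},{"x":0.05,"y":0,"z":0.02,"wx":0,"wy":0.6,"wz":0,"gripper":0},{"x":0.05,"y":0,"z":0.02,"wx":0,"wy":0.54,"wz":0,"gripper":0},{"x":0.05,"y":0,"z":0,"wx":0,"wy":0,"wz":0,"gripper":0},{"x":0,"y":0,"z":0,"wx":0,"wy":0,"wz":0,"gripper":0}]}'
python3 - <<'E'
from h import *
where();go(-90,137,10);go(-114,122,8)
E
```

```text
clock: 10.95
tool_pos: [582.9, 54.5, 202.9]
ee_rot: [0.438, -0.031, 0.898, 0.015]
contact_force: [1.1, 0.8, -1.3]
gripper_width: 59.1
grip_force: 90.7
E -61.3 150.9 y -78.9 tilt 12.0 yaw 0.1 F [ 1.1  0.8 -1.3] grip 91 59.1
t 10.95 tcp [582.9  54.5 202.9] f [ 1.1  0.8 -1.3] w 59.1 q [-0.11  0.04 -1.12 -0.49  0.14 -0.11]
 turn rows(6deg) [0.02 0.33 0.01]  shift cur [ 0.59 -0.02 -0.25]  shift after turn [ 0.59 -0.02 -0.23]
t 10.95 tcp [582.9  54.5 202.9] f [ 1.1  0.8 -1.3] w 59.1 q [-0.11  0.04 -1.12 -0.49  0.14 -0.11]
 turn rows(6deg) [0.02 0.67 0.01]  shift cur [ 1.13 -0.02 -0.42]  shift after turn [ 1.16 -0.02 -0.34]
```

```bash
python3 -m crank '{"steps":[{"x":0.2,"y":0,"z":-0.09,"wx":0,"wy":0.11,"wz":0,"gripper":0},{"x":0.2,"y":0,"z":-0.08,"wx":0,"wy":0.11,"wz":0,"gripper":0},{"x":0.19,"y":0,"z":-0.07,"wx":0,"wy":0.11,"wz":0,"gripper":0},{"x":0.18,"y":0,"z":-0.05,"wx":0,"wy":0.11,"wz":0,"gripper":0},{"x":0.18,"y":0,"z":-0.05,"wx":0,"wy":0.11,"wz":0,"gripper":0},{"x":0.18,"y":0,"z":-0.04,"wx":0,"wy":0.12,"wz":0,"gripper":0},{"x":0,"y":0,"z":0,"wx":0,"wy":0,"wz":0,"gripper":0}]}'
python3 - <<'E'
from h import *
where();go(-120,90,4);go(-112,40,0)
E
```

```text
clock: 11.65
tool_pos: [530.8, 51.0, 169.8]
ee_rot: [0.404, -0.031, 0.914, 0.014]
contact_force: [0.4, -0.7, -2.2]
gripper_width: 58.8
grip_force: 90.6
E -115.0 120.7 y -78.9 tilt 7.7 yaw 0.2 F [ 0.4 -0.7 -2.2] grip 91 58.8
t 11.65 tcp [530.8  51.  169.8] f [ 0.4 -0.7 -2.2] w 58.8 q [-0.13  0.01 -1.2  -0.46  0.15 -0.14]
 turn rows(6deg) [0.02 0.62 0.  ]  shift cur [ 0.54 -0.02  0.39]  shift after turn [ 0.52 -0.02  0.42]
t 11.65 tcp [530.8  51.  169.8] f [ 0.4 -0.7 -2.2] w 58.8 q [-0.13  0.01 -1.2  -0.46  0.15 -0.14]
 turn rows(6deg) [0.02 1.29 0.  ]  shift cur [ 1.2  -0.02  1.24]  shift after turn [ 1.03 -0.02  1.39]
```

```bash
python3 - <<'E'
from h import *
c=imaging.camera("side");a=c["pixels"][90:270,220:400,::-1];b=imaging.camera("top")["pixels"][140:270,210:360,::-1]
a=cv2.resize(a,(400,400));b=cv2.resize(b,(400,347));im=np.zeros((400,800,3),np.uint8);im[:,:400]=a;im[:347,400:]=b
cv2.imwrite("pics/s3.png",im)
p=np.arctan2(115,120.7)
for rr in(175,):print("rail ends expected, side crop/top crop:",[( ((proj("side",MOUTH+HB*-rr*np.sin(p)+LB*y+[0,0,rr*np.cos(p)])-[220,90])*400/180).round(), ((proj("top",MOUTH+HB*-rr*np.sin(p)+LB*y+[0,0,rr*np.cos(p)])-[210,140])*400/150+[400,0]).round()) for y in(223,-223)])
E
```

```text
rail ends expected, side crop/top crop: [(array([ -8., 240.]), array([441., 317.])), (array([257., 377.]), array([772., 298.]))]
```

View pics/s3.png

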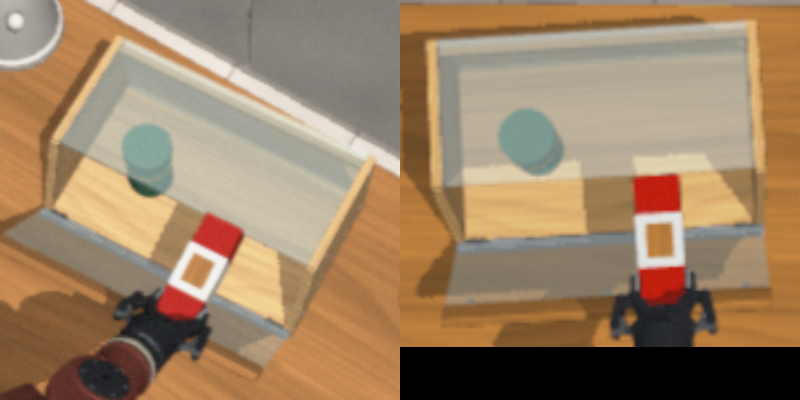

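The picture shows the flap held open, with the rail's right end in the top crop at (772,298), exactly where predicted. The far end of the pack has just cleared the lid's front edge, and the tin is unmoved. Now down.

```bash
python3 -m crank '{"steps":[{"x":0.18,"y":0,"z":0.1,"wx":0,"wy":0.15,"wz":0,"gripper":0},{"x":0.18,"y":0,"z":0.14,"wx":0,"wy":0.15,"wz":0,"gripper":0},{"x":0.18,"y":0,"z":0.15,"wx":0,"wy":0.15,"wz":0,"gripper":0},{"x":0,"y":0,"z":0,"wx":0,"wy":0.15,"wz":0,"gripper":0}]}'
python3 - <<'E'
from h import *
where();go(-112,40,0)
E
```

```text
clock: 12.15
tool_pos: [526.6, 50.8, 134.9]
ee_rot: [0.374, -0.031, 0.927, 0.013]
contact_force: [1.8, 0.6, -2.4]
gripper_width: 59.0
grip_force: 90.7
E -120.4 88.4 y -78.9 tilt 3.9 yaw 0.2 F [ 1.8  0.6 -2.4] grip 91 59.0
t 12.15 tcp [526.6  50.8 134.9] f [ 1.8  0.6 -2.4] w 59.0 q [-0.13  0.08 -1.19 -0.46  0.14 -0.14]
 turn rows(6deg) [0.02 0.66 0.  ]  shift cur [ 0.58 -0.02  0.87]  shift after turn [ 0.51 -0.02  0.91]
```

```bash
python3 -m crank '{"steps":[{"x":0.13,"y":0,"z":0.16,"wx":0,"wy":0.13,"wz":0,"gripper":0},{"x":0.13,"y":0,"z":0.16,"wx":0,"wy":0.13,"wz":0,"gripper":0},{"x":0.11,"y":0,"z":0.19,"wx":0,"wy":0.13,"wz":0,"gripper":0},{"x":0.1,"y":0,"z":0.19,"wx":0,"wy":0.13,"wz":0,"gripper":0},{"x":0.1,"y":0,"z":0.19,"wx":0,"wy":0.13,"wz":0,"gripper":0},{"x":0,"y":0,"z":0,"wx":0,"wy":0,"wz":0,"gripper":0}]}'
python3 - <<'E'
from h import *
where();go(-100,10,0)
E
```

```text
clock: 12.75
tool_pos: [536.9, 51.4, 83.8]
ee_rot: [0.343, -0.032, 0.939, 0.012]
contact_force: [1.1, -0.9, -1.6]
gripper_width: 59.4
grip_force: 90.8
E -111.1 40.0 y -78.9 tilt 0.2 yaw 0.2 F [ 1.1 -0.9 -1.6] grip 91 59.4
t 12.75 tcp [536.9  51.4  83.8] f [ 1.1 -0.9 -1.6] w 59.4 q [-0.11  0.24 -1.16 -0.52  0.12 -0.14]
 turn rows(6deg) [0.02 0.03 0.  ]  shift cur [ 0.22 -0.02  0.6 ]  shift after turn [ 0.22 -0.02  0.6 ]
```

```bash
python3 -m crank '{"steps":[{"x":0.08,"y":0,"z":0.2,"wx":0,"wy":0.03,"wz":0,"gripper":0},{"x":0.08,"y":0,"z":0.2,"wx":0,"wy":0,"wz":0,"gripper":0},{"x":0.06,"y":0,"z":0.2,"wx":0,"wy":0,"wz":0,"gripper":0},{"x":0,"y":0,"z":0,"wx":0,"wy":0,"wz":0,"gripper":0}]}'
python3 - <<'E'
from h import *
where();go(-40,7,0);go(38,5,0)
E
```

```text
clock: 13.15
tool_pos: [547.8, 52.2, 54.6]
ee_rot: [0.343, -0.032, 0.939, 0.012]
contact_force: [1.7, -0.5, -1.2]
gripper_width: 58.9
grip_force: 90.8
E -100.1 10.8 y -78.8 tilt 0.1 yaw 0.2 F [ 1.7 -0.5 -1.2] grip 91 58.9
t 13.15 tcp [547.8  52.2  54.6] f [ 1.7 -0.5 -1.2] w 58.9 q [-0.1   0.35 -1.16 -0.64  0.11 -0.13]
 turn rows(6deg) [0.02 0.02 0.01]  shift cur [-0.87 -0.03  0.83]  shift after turn [-0.87 -0.02  0.83]
t 13.15 tcp [547.8  52.2  54.6] f [ 1.7 -0.5 -1.2] w 58.9 q [-0.1   0.35 -1.16 -0.64  0.11 -0.13]
 turn rows(6deg) [0.02 0.02 0.01]  shift cur [-2.04 -0.03  1.87]  shift after turn [-2.04 -0.02  1.87]
```

```bash
python3 -m crank '{"steps":[{"x":-0.21,"y":0,"z":0.21,"wx":0,"wy":0,"wz":0,"gripper":0},{"x":-0.22,"y":0,"z":0.21,"wx":0,"wy":0,"wz":0,"gripper":0},{"x":-0.22,"y":0,"z":0.2,"wx":0,"wy":0,"wz":0,"gripper":0},{"x":-0.22,"y":0,"z":0.2,"wx":0,"wy":0,"wz":0,"gripper":0},{"x":0,"y":0,"z":0,"wx":0,"wy":0,"wz":0,"gripper":0}]}'
python3 - <<'E'
from h import *
where();go(0,7,0);go(40,6,0)
E
```

```text
clock: 13.65
tool_pos: [610.5, 56.3, 54.4]
ee_rot: [0.345, -0.032, 0.938, 0.012]
contact_force: [6.1, 0.4, 2.6]
gripper_width: 59.1
grip_force: 91.2
E -37.3 10.4 y -78.9 tilt 0.4 yaw 0.2 F [6.1 0.4 2.6] grip 91 59.1
t 13.65 tcp [610.5  56.3  54.4] f [6.1 0.4 2.6] w 59.1 q [-0.08  0.41 -1.01 -0.56  0.1  -0.11]
 turn rows(6deg) [0.02 0.07 0.01]  shift cur [-0.52 -0.02  0.54]  shift after turn [-0.52 -0.02  0.54]
t 13.65 tcp [610.5  56.3  54.4] f [6.1 0.4 2.6] w 59.1 q [-0.08  0.41 -1.01 -0.56  0.1  -0.11]
 turn rows(6deg) [0.02 0.07 0.01]  shift cur [-1.12 -0.03  1.08]  shift after turn [-1.12 -0.02  1.07]
```

```bash
python3 -m crank '{"steps":[{"x":-0.18,"y":0,"z":0.18,"wx":0,"wy":0,"wz":0,"gripper":0},{"x":-0.19,"y":0,"z":0.18,"wx":0,"wy":0,"wz":0,"gripper":0},{"x":-0.19,"y":0,"z":0.18,"wx":0,"wy":0.05,"wz":0,"gripper":0},{"x":-0.19,"y":0,"z":0.18,"wx":0,"wy":0,"wz":0,"gripper":0},{"x":-0.19,"y":0,"z":0.18,"wx":0,"wy":0,"wz":0,"gripper":0},{"x":-0.18,"y":0,"z":0.17,"wx":0,"wy":0,"wz":0,"gripper":0},{"x":0,"y":0,"z":0,"wx":0,"wy":0,"wz":0,"gripper":0}]}'
python3 - <<'E'
from h import *
where();go(40,0,0)
E
```

```text
clock: 14.35
tool_pos: [685.3, 61.5, 47.9]
ee_rot: [0.341, -0.032, 0.939, 0.012]
contact_force: [0.8, 0.2, -1.6]
gripper_width: 59.1
grip_force: 90.7
E 37.7 4.2 y -78.7 tilt -0.1 yaw 0.2 F [ 0.8  0.2 -1.6] grip 91 59.1
t 14.35 tcp [685.3  61.5  47.9] f [ 0.8  0.2 -1.6] w 59.1 q [-0.05  0.5  -0.82 -0.44  0.08 -0.09]
 turn rows(6deg) [ 0.02 -0.01  0.01]  shift cur [ 0.02 -0.03  0.09]  shift after turn [ 0.02 -0.03  0.09]
```

```bash
python3 -m crank '{"steps":[{"x":0.02,"y":0,"z":0.03,"wx":0,"wy":0,"wz":0,"gripper":0},{"x":0.02,"y":0,"z":0.03,"wx":0,"wy":0,"wz":0,"gripper":0},{"x":0,"y":0,"z":0,"wx":0,"wy":0,"wz":0,"gripper":0}]}'
python3 - <<'E'
from h import *
where();go(40,0,0)
E
```

```text
clock: 14.65
tool_pos: [684.2, 61.6, 43.8]
ee_rot: [0.341, -0.032, 0.94, 0.012]
contact_force: [-2.4, 1.2, 1.9]
gripper_width: 58.8
grip_force: 90.9
E 36.6 0.2 y -78.6 tilt -0.2 yaw 0.2 F [-2.4  1.2  1.9] grip 91 58.8
t 14.65 tcp [684.2  61.6  43.8] f [-2.4  1.2  1.9] w 58.8 q [-0.05  0.5  -0.82 -0.45  0.08 -0.09]
 turn rows(6deg) [ 0.02 -0.03  0.01]  shift cur [-0.05 -0.03  0.04]  shift after turn [-0.05 -0.03  0.04]
```

```bash
python3 -m crank '{"steps":[{"x":0,"y":0,"z":0,"wx":0,"wy":0,"wz":0,"gripper":0.6},{"x":0,"y":0,"z":0,"wx":0,"wy":0,"wz":0,"gripper":1},{"x":0,"y":0,"z":0,"wx":0,"wy":0,"wz":0,"gripper":1},{"x":0,"y":0,"z":0,"wx":0,"wy":0,"wz":0,"gripper":1},{"x":0,"y":0,"z":0,"wx":0,"wy":0,"wz":0,"gripper":1},{"x":0,"y":0,"z":0,"wx":0,"wy":0,"wz":0,"gripper":1}]}'
python3 -m crank '{"steps":[{"x":0,"y":0,"z":-0.2,"wx":0,"wy":0,"wz":0,"gripper":1},{"x":0,"y":0,"z":-0.2,"wx":0,"wy":0,"wz":0,"gripper":1},{"x":0,"y":0,"z":-0.3,"wx":0,"wy":0,"wz":0,"gripper":1},{"x":0,"y":0,"z":-0.4,"wx":0,"wy":0,"wz":0,"gripper":1},{"x":0,"y":0,"z":-0.4,"wx":0,"wy":0,"wz":0,"gripper":1},{"x":0,"y":0,"z":0,"wx":0,"wy":0,"wz":0,"gripper":1}]}'
python3 - <<'E'
from h import *
where();nav(MOUTH+HB*-60-LB*80+[0,0,230],rot(BY,50))
E
```

```text
clock: 15.25
tool_pos: [685.2, 61.6, 44.0]
ee_rot: [0.341, -0.032, 0.939, 0.012]
contact_force: [0.8, 0.4, 0.5]
gripper_width: 85.1
grip_force: 0.0
clock: 15.85
tool_pos: [636.4, 58.3, 103.8]
ee_rot: [0.342, -0.032, 0.939, 0.012]
contact_force: [0.8, 0.8, 2.5]
gripper_width: 85.7
grip_force: 0.0
E -11.3 60.1 y -78.7 tilt 0.0 yaw 0.2 F [0.8 0.8 2.5] grip 0 85.7
t 15.85 tcp [636.4  58.3 103.8] f [0.8 0.8 2.5] w 85.7 q [-0.07  0.31 -0.9  -0.33  0.09 -0.1 ]
 turn rows(6deg) [0.02 0.   0.01]  shift cur [-0.63 -0.02 -3.55]  shift after turn [-0.63 -0.03 -3.55]
```

```bash
python3 -m crank '{"steps":[{"x":0,"y":0,"z":-0.5,"wx":0,"wy":0,"wz":0,"gripper":1},{"x":-0.1,"y":0,"z":-0.5,"wx":0,"wy":0,"wz":0,"gripper":1},{"x":-0.1,"y":0,"z":-0.5,"wx":0,"wy":0,"wz":0,"gripper":1},{"x":-0.1,"y":0,"z":-0.5,"wx":0,"wy":0,"wz":0,"gripper":1},{"x":-0.1,"y":0,"z":-0.5,"wx":0,"wy":0,"wz":0,"gripper":1},{"x":-0.1,"y":0,"z":-0.5,"wx":0,"wy":0,"wz":0,"gripper":1},{"x":-0.1,"y":0,"z":-0.5,"wx":0,"wy":0,"wz":0,"gripper":1},{"x":-0.1,"y":0,"z":-0.5,"wx":0,"wy":0,"wz":0,"gripper":1}]}'
python3 -m crank '{"steps":[{"x":0,"y":0,"z":-0.5,"wx":0,"wy":0,"wz":0,"gripper":1},{"x":0,"y":0,"z":-0.5,"wx":0,"wy":0,"wz":0,"gripper":1},{"x":0,"y":0,"z":-0.4,"wx":0,"wy":0,"wz":0,"gripper":1},{"x":0,"y":0,"z":0,"wx":0,"wy":0,"wz":0,"gripper":1},{"x":0,"y":0,"z":0,"wx":0,"wy":0,"wz":0,"gripper":1},{"x":0,"y":0,"z":0,"wx":0,"wy":0,"wz":0,"gripper":1},{"x":0,"y":0,"z":0,"wx":0,"wy":0,"wz":0,"gripper":1},{"x":0,"y":0,"z":0,"wx":0,"wy":0,"wz":0,"gripper":1}]}'
python3 -m crank '{"steps":[{"x":0,"y":0,"z":0,"wx":0,"wy":0,"wz":0,"gripper":1},{"x":0,"y":0,"z":0,"wx":0,"wy":0,"wz":0,"gripper":1},{"x":0,"y":0,"z":0,"wx":0,"wy":0,"wz":0,"gripper":1},{"x":0,"y":0,"z":0,"wx":0,"wy":0,"wz":0,"gripper":1},{"x":0,"y":0,"z":0,"wx":0,"wy":0,"wz":0,"gripper":1},{"x":0,"y":0,"z":0,"wx":0,"wy":0,"wz":0,"gripper":1},{"x":0,"y":0,"z":0,"wx":0,"wy":0,"wz":0,"gripper":1},{"x":0,"y":0,"z":0,"wx":0,"wy":0,"wz":0,"gripper":1}]}'
python3 - <<'E'
from h import *
where()
a=imaging.camera("side")["pixels"][90:270,220:400,::-1];b=imaging.camera("top")["pixels"][140:270,210:360,::-1]
a=cv2.resize(a,(400,400));b=cv2.resize(b,(400,347));im=np.zeros((400,800,3),np.uint8);im[:,:400]=a;im[:347,400:]=b
cv2.imwrite("pics/s4.png",im)
E
```

```text
clock: 16.65
tool_pos: [535.0, 51.2, 277.8]
ee_rot: [0.34, -0.032, 0.94, 0.012]
contact_force: [0.1, -0.1, 0.2]
gripper_width: 84.9
grip_force: 0.0
clock: 17.45
tool_pos: [491.2, 48.1, 330.1]
ee_rot: [0.34, -0.032, 0.94, 0.012]
contact_force: [-0.0, 0.8, 0.0]
gripper_width: 85.4
grip_force: 0.0
clock: 18.25
tool_pos: [491.3, 48.1, 331.2]
ee_rot: [0.341, -0.032, 0.94, 0.012]
contact_force: [-0.5, 0.3, -0.1]
gripper_width: 84.9
grip_force: 0.0
E -156.8 287.6 y -79.2 tilt -0.1 yaw 0.2 F [-0.5  0.3 -0.1] grip 0 84.9
```

View pics/s4.png

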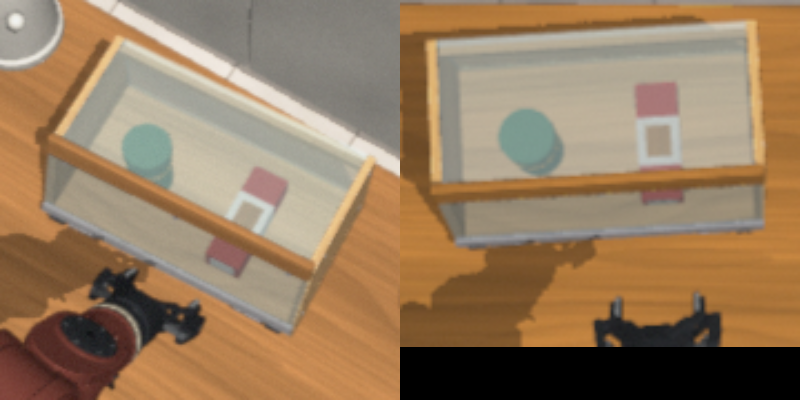

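The picture shows the pack flat on the floor with its near end at top crop (662,200). The tin is unmoved, and the rail is back at (432,184)–(765,165), its original shut position. The gripper is clear of everything.

```bash
python3 -m crank '{"steps":[{"x":0,"y":0,"z":0,"wx":0,"wy":0,"wz":0,"gripper":1},{"x":0,"y":0,"z":0,"wx":0,"wy":0,"wz":0,"gripper":1},{"x":0,"y":0,"z":0,"wx":0,"wy":0,"wz":0,"gripper":1},{"x":0,"y":0,"z":0,"wx":0,"wy":0,"wz":0,"gripper":1},{"x":0,"y":0,"z":0,"wx":0,"wy":0,"wz":0,"gripper":1}]}' >/dev/null
python3 -c "
from station import job
print(job.hand_in())"
```

```text
the job is handed in; nothing more can be done
None
```

The red crispbread pack is in the bread bin, flat on the floor beside the unmoved tin, with the front sprung shut behind it; the job is handed in at about 19 s, and no verdict came back.

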